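# Load the bench reader's push-latch sample lift

### The arm

A 6-joint arm with a two-finger parallel gripper is mounted at the origin on a cart in front of the work surface, level with it; the furniture and walls round the work are solid. World frame = base frame: x ahead of the robot, y to its left, z up, the work surface at z = 0. Lengths are in mm, angles in rad, forces in N, time in s.
With the tool pointing down it reaches from about 350 to 975 mm from the base axis. Payload 7.1 kg.
Tool frame: the origin (TCP) lies at the very end of the fingers, on their centre line; the grasp point (between the pads) lies 19 mm behind it; z points along the fingers, y is the line along which they close (so a half turn about z gives the same grasp; the last joint's range is limited). The gripper opens to 88 mm and grips with 3 to 60 N. Pads are 20 mm wide; open, the fingers measure 115 mm over their backs; the gripper's body (75 mm by 178 mm) begins 61 mm behind the grasp point.
Start: joints at [-1.123, 0.423, 1.63, -0, 1.089, -0.019], TCP at [281.283, -558.108, 222.675] pointing down, gripper open.
Joint ranges: [-3, 3], [-0.9, 2.11], [0.09, 2.58], [-1.31, 4.45], [0.11, 2.69], [-2.54, 2.54]. Speed limits (rad/s): [2.39, 2.39, 3.01, 3.14, 3.14, 3.14].

### API

Orientations are given as a rotation vector (axis times angle).
In Python, from workcell import sensors, imaging, close_job gives the robot as it stands. The module is installed in compiled form; this text tells all that it offers.
- The arm moves only by the tool servo_tool, never from a script. Its argument "steps" is a list of rows, each a list of 3 entries, a list of its own where there are three numbers: the shift along the world's x, y, z in m, then the turn, a rotation vector about the world's x, y, z in degrees, then the opening, from -1 (shut) to 1 (fully open). A call has exactly 8 rows; each row shifts and turns the commanded pose from where the row before left it; what a row does not reach is not made up. A row lasts 1/12 s, in which the tool goes at most 41.7 mm and 7.16 degrees, less where a joint would pass 70% of its speed; a pose out of reach is approached as far as the arm can. A call is refused whole if a number of a shift passes 0.0417 or a number of a turn 7.16, either way. A call with a gripper value outside its range is refused whole. The fingers move at their own pace and stop on an object; the grip force is fixed at half the most. Time passes only in rows, so rows that do not move let the fingers close, or fill a call up. It gives the time, the measured TCP pose, the force, the opening and the grip force at its end, in the units of the state.
- sensors.get_obs(): the state, without advancing time (a new reading comes with each control period).
- imaging.get_image(name): name is "scene" or "top"; returns a dict with "color" (480x640x3 uint8, blue, green, red), "range_z" (480x640 float32, mm along the optical axis (not along the pixel's ray), 0 where there is no reading), "vertical_fov" (degrees; the focal length in pixels is half the picture's height over the tangent of half this angle, whatever the lens; pixels are square), "cx", "cy" (the principal point, pixels), "k1" (the pictures are not rectified: a ray, as slopes to the right and down, at radius r is drawn at 1 + k1 r^2 times it, then the intrinsics apply), "rvec" (rotation vector, rad) and "tvec" (3), from world to camera coordinates, as OpenCV has them. Camera axes: x right, y down, z forward; pixel columns grow to the right and rows downward; lengths in mm; the calibration is good to about 2 mm. A picture is of the moment at which its call begins.
- close_job(): hands the job in; it is judged then, once.
The state is a dict: "t": time; "qpos": joint angles; "qvel": joint speeds; "joint_torque": joint torques, N m; "ee_pos": TCP position; "orientation": TCP orientation; "ft_force": force on the tool from outside, world axes, zero at the start; "moment": the same for the moment, N m; "width": finger opening in mm; "grasp_force": force on a finger pad.
Only numpy, scipy, OpenCV 4.12 (cv2) and the standard library are available. Lean on these libraries where they do the work, as an engineer would, in place of code of your own. Each camera call takes 0.05 s, during which the arm holds its last target. There are 200 camera calls.

### The job

The sample lift of the white bench reader is latched down in its well. Press its green key all the way down and let go, so that the lift comes up; stand the white screw-cap jar upright in the middle of the raised round platen and let go of it; then press the green key all the way down again and let go, so that the lift stays latched down with the jar standing on it.

Things in the scene. Friction and masses are not known exactly. Their poses are not given: they have to be found in the camera images.
- lift (a joint): Height of the spring-loaded lift in m: 0 (within 1 mm) latched down (the start), 0.025 released and up, -0.008 key at its solid stop. Pressing the key to the stop (within 1 mm) and letting go switches the state: from latched it rises by itself within 1 s, from raised it latches at 0. Resists with 3 to 6 N plus 20 N per m/s. Key and platen are one rigid carriage moving straight up and down.
- lift_key (a point): Centre of the top face of the green push key, a flat block 34 mm (x) by 50 mm (y) at the robot's end of the reader; moves with the lift. Its height over the worktop: latched 65 mm (10 mm over the reader's top), raised 90 mm, at the stop 57 mm. z up; the platen's centre is 87 mm away along this point's +x and 35 mm lower.
- lift_seat (a point): Centre of the top face of the dark round steel platen, 89 mm across, that carries the jar; moves with the lift. Raised, it is flush with the reader's top, 55 mm over the worktop; latched, 25 mm down in a well 92 mm wide. z up, x away from the key. The reader is a fixed white box, 170 mm (x) by 120 mm (y) by 55 mm high; the well's centre is 53 mm from its far end.
- powder_jar: White plastic jar with a ribbed white screw cap and an orange-and-white label, 49 mm across, 70 mm high, 0.12 kg, standing on the worktop right of the reader near a glass beaker and a dropper bottle. Origin at the centre of its underside, z up. The cap is fixed, 44 mm across, the top 15 mm; the body below is 48 mm across.

How it is judged:
By the outcome, as a careful person would: the job done as asked, in the order asked, and still so for the second after the job is handed in, with the robot touching nothing.
It also fails if it takes over 58 s, if anything falls off the work surface, if the arm or the gripper's body presses on something with over 40 N, if the wrist force passes 120 N, or if a joint passes its speed limit or range.

## Working session

There is one attempt and no reset: what is moved stays moved. The work goes in short steps, Python scripts to look and compute and a tool call to move; the robot and the scene stay as the last step left them, time stands still between calls to the robot, and variables do not carry over. Pictures are saved under pics/ and viewed, at most 10 in all, crops included, and the job is handed in when it is done.

Besides the shell and the picture viewer there is one more tool, called after "Request:" as name(argument=value, ...), one argument or row to a line, values as JSON. servo_tool: Moves the arm, as the interface text tells. Its arguments: {"type":"object","properties":{"steps":{"type":"array"}},"required":["steps"]}

```bash
mkdir -p pics; cat > h.py <<'E'
import numpy as np, cv2
from workcell import sensors, imaging, close_job
def grab(n):
    d=imaging.get_image(n); h=d["color"].shape[0]
    f=h/2/np.tan(np.radians(d["vertical_fov"])/2)
    d["K"]=np.array([[f,0,d["cx"]],[0,f,d["cy"]],[0,0,1.]]); d["R"]=cv2.Rodrigues(np.array(d["rvec"],float))[0]
    d["t"]=np.array(d["tvec"],float).ravel(); return d
def rays(d,uv):
    p=cv2.undistortPoints(np.array(uv,float).reshape(-1,1,2),d["K"],np.array([d["k1"],0,0,0,0.])).reshape(-1,2)
    return np.c_[p,np.ones(len(p))]
def onplane(d,uv,z):
    r=rays(d,uv)@d["R"]; c=-d["R"].T@d["t"]
    return c+r*((z-c[2])/r[:,2])[:,None]
def cloud(d):
    h,w=d["range_z"].shape; v,u=np.mgrid[:h,:w]
    r=rays(d,np.c_[u.ravel(),v.ravel()])*d["range_z"].reshape(-1,1)
    return ((r-d["t"])@d["R"]).reshape(h,w,3)
E
python3 - <<'E'
from h import *
a=grab("scene");b=grab("top")
cv2.imwrite("pics/s.png",a["color"]);cv2.imwrite("pics/t.png",b["color"])
for d in(a,b): print(-d["R"].T@d["t"],d["k1"])
o=sensors.get_obs();print(o)
E
```

```text
[129.31020944 395.84560421 725.41334544] -0.07653674184970964
[ 373.44082092  -62.76011967 1038.30228916] -0.05947421612660982
{'t': 0.1, 'qpos': array([-1.12305085e+00,  4.23748710e-01,  1.63059468e+00,  4.79113859e-06,
        1.08860404e+00, -1.89890259e-02]), 'qvel': array([ 0.00010379, -0.00246419, -0.00020557,  0.00012841,  0.00151154,
       -0.00063078]), 'joint_torque': array([-1.67270687e-04, -5.45613742e+01, -2.74323410e+01,  6.44967332e-02,
        1.88528141e-02, -6.55832935e-06]), 'ee_pos': array([ 281.0487329 , -557.69001739,  221.99666618]), 'orientation': array([-3.05514621e+00, -7.26198656e-01,  4.46025837e-04]), 'ft_force': array([ 0.25989905,  0.19243401, -0.67826484]), 'moment': array([ 0.02294165, -0.01220565,  0.03565259]), 'grasp_force': 0.0, 'width': 87.37959409155708}
```

View pics/s.png

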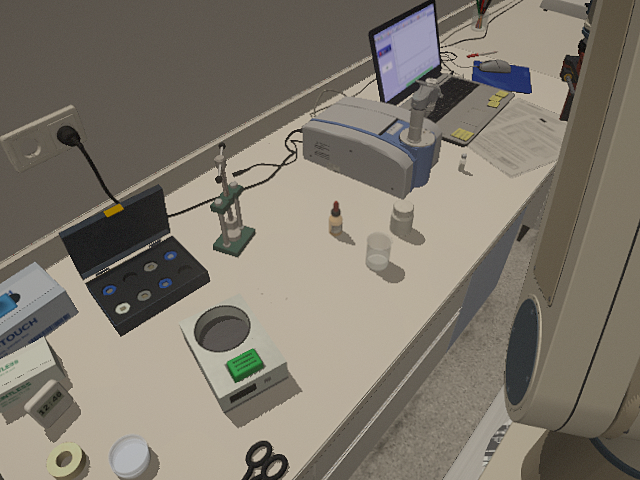

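View pics/t.png

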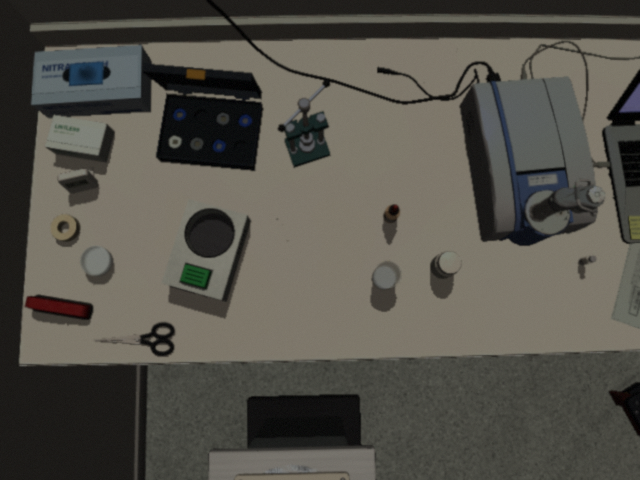

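The scene view shows the reader with its green key at (245,365) and well at (222,328), the jar at (402,218), the beaker at (378,252) and the dropper at (336,218). In the top view the key is at (196,275), the well at (210,232), the jar at (447,264), the beaker at (385,277) and the dropper at (392,213).

```bash
python3 - <<'E'
from h import *
for n,jr in(("scene",(385,195,418,240)),("top",(430,248,464,280))):
    d=grab(n); P=cloud(d); hsv=cv2.cvtColor(d["color"],cv2.COLOR_BGR2HSV)
    m=cv2.inRange(hsv,(50,120,40),(75,255,255))
    nn,l,s,c=cv2.connectedComponentsWithStats(m); i=1+s[1:,4].argmax()
    g=P[l==i]; top=(l==i)&(abs(P[...,2]-65)<5)
    q=cv2.minAreaRect(onplane(d,np.argwhere(top)[:,::-1],65)[:,:2].astype(np.float32))
    print(n,"key",q,np.median(g[:,2]), top.sum())
    # reader top by height
    K=np.array(q[0]); rt=(abs(P[...,2]-55)<5)&(np.hypot(P[...,0]-K[0],P[...,1]-K[1])<200)
    nn,l,s,c=cv2.connectedComponentsWithStats(rt.astype(np.uint8)); i=1+s[1:,4].argmax()
    print("reader",cv2.minAreaRect(P[l==i][:,:2].astype(np.float32)),np.median(P[l==i][:,2]))
    x0,y0,x1,y1=jr; R=P[y0:y1,x0:x1].reshape(-1,3); t=R[(R[:,2]>62)&(R[:,2]<80)]
    print("jar",cv2.minEnclosingCircle(t[:,:2].astype(np.float32)),np.median(t[:,2]),len(t), t[:,:2].mean(0))
    Q=P.reshape(-1,3)
    J=t[:,:2].mean(0); o=Q[(Q[:,2]>15)&(Q[:,2]<150)&(np.hypot(*(Q[:,:2]-J).T)<170)]
    # clusters
    im=np.zeros((400,400),np.uint8); ij=((o[:,:2]-J)+200).astype(int); im[ij[:,1],ij[:,0]]=1
    im=cv2.dilate(im,np.ones((5,5))); nn,l,s,c=cv2.connectedComponentsWithStats(im)
    for k in range(1,nn):
        if s[k,4]>100: print("  obj",(c[k]-200+J).round(),s[k,2:5], o[l[ij[:,1],ij[:,0]]==k][:,2].max().round())
E
```

```text
scene key ((479.8756103515625, 175.44708251953125), (49.75438690185547, 36.688079833984375), 74.0970458984375) 66.55783410667195 578
reader ((534.5377807617188, 157.96392822265625), (120.96981811523438, 174.0220947265625), 73.4753189086914) 56.24546468411629
jar ((481.2940979003906, -265.5181884765625), 62.80733871459961) 69.1165171051798 281 [ 492.47501976 -295.9991936 ]
  obj [ 581. -410.] [ 111   92 5444] 150.0
  obj [ 494. -303.] [  53   53 2129] 72.0
  obj [ 598. -202.] [ 34  32 723] 90.0
  obj [ 476. -188.] [  57   58 1407] 70.0
top key ((479.9219970703125, 171.7906494140625), (47.78200912475586, 33.084205627441406), 73.15731048583984) 65.12664595781598 443
reader ((533.3968505859375, 157.26699829101562), (122.49130249023438, 171.40023803710938), 73.8405532836914) 54.199193430490276
jar ((495.5821533203125, -308.7341003417969), 22.417346954345703) 68.9512104764654 418 [ 495.18465034 -308.01477775]
  obj [ 584. -417.] [ 121  101 6645] 150.0
  obj [ 494. -307.] [  53   52 2139] 75.0
  obj [ 599. -207.] [ 33  34 822] 92.0
  obj [ 475. -190.] [  55   57 2484] 69.0
```

Both views agree: the key is at about (480,173) and the seat at about (564,149), with the reader's x axis at −16°. The jar is at (495,−307), with the correct height and cap radius. I'm moving over the key first.

Request:
servo_tool(
  steps=[
    [[0.0083,0.0305,-0.004],[0,0,4.5],-1],
    [[0.0083,0.0305,-0.004],[0,0,4.5],-1],
    [[0.0083,0.0305,-0.004],[0,0,4.5],-1],
    [[0.0083,0.0305,-0.004],[0,0,4.5],-1],
    [[0.0083,0.0305,-0.004],[0,0,4.5],-1],
    [[0.0083,0.0305,-0.004],[0,0,4.5],-1],
    [[0.0083,0.0305,-0.004],[0,0,4.5],-1],
    [[0.0083,0.0305,-0.004],[0,0,4.5],-1],
  ],
)

```text
t: 0.87
ee_pos: [347.7, -312.6, 190.5]
orientation: [-2.679, -1.64, -0.0]
ft_force: [1.2, 0.1, -0.2]
width: 38.0
grasp_force: 0.0
```

Request:
servo_tool(
  steps=[
    [[0.0083,0.0305,-0.004],[0,0,4.5],-1],
    [[0.0083,0.0305,-0.004],[0,0,4.5],-1],
    [[0.0083,0.0305,-0.004],[0,0,4.5],-1],
    [[0.0083,0.0305,-0.004],[0,0,4.5],-1],
    [[0.0083,0.0305,-0.004],[0,0,4.5],-1],
    [[0.0083,0.0305,-0.004],[0,0,4.5],-1],
    [[0.0083,0.0305,-0.004],[0,0,4.5],-1],
    [[0.0083,0.0305,-0.004],[0,0,4.5],-1],
  ],
)

```text
t: 1.53
ee_pos: [414.3, -68.6, 158.6]
orientation: [2.041, 2.388, 0.0]
ft_force: [1.2, 0.3, 0.1]
width: 0.4
grasp_force: 0.0
```

Request:
servo_tool(
  steps=[
    [[0.0083,0.0305,-0.004],[0,0,4.5],-1],
    [[0.0083,0.0305,-0.004],[0,0,4.5],-1],
    [[0.0083,0.0305,-0.004],[0,0,4.5],-1],
    [[0.0083,0.0305,-0.004],[0,0,4.5],-1],
    [[0.0083,0.0305,-0.004],[0,0,4.5],-1],
    [[0.0083,0.0305,-0.004],[0,0,4.5],-1],
    [[0.0083,0.0305,-0.004],[0,0,4.5],-1],
    [[0.0083,0.0305,-0.004],[0,0,4.5],-1],
  ],
)

```text
t: 2.2
ee_pos: [480.6, 175.6, 126.4]
orientation: [-1.203, -2.902, 0.0]
ft_force: [1.2, -0.9, -0.3]
width: 0.6
grasp_force: 0.0
```

Request:
servo_tool(
  steps=[
    [[0,-0.002,-0.011],[0,0,0],-1],
    [[0,0,-0.011],[0,0,0],-1],
    [[0,0,-0.011],[0,0,0],-1],
    [[0,0,-0.011],[0,0,0],-1],
    [[0,0,-0.01],[0,0,0],-1],
    [[0,0,-0.005],[0,0,0],-1],
    [[0,0,-0.003],[0,0,0],-1],
    [[0,0,-0.003],[0,0,0],-1],
  ],
)

```text
t: 2.87
ee_pos: [479.7, 171.0, 61.3]
orientation: [-1.209, -2.898, 0.002]
ft_force: [-2.1, -2.5, 5.8]
width: 0.0
grasp_force: 2.4
```

Contact has been made, at 5.8 N. I'll keep going to the stop.

Request:
servo_tool(
  steps=[
    [[0,0,-0.002],[0,0,0],-1],
    [[0,0,-0.0015],[0,0,0],-1],
    [[0,0,-0.001],[0,0,0],-1],
    [[0,0,-0.001],[0,0,0],-1],
    [[0,0,-0.001],[0,0,0],-1],
    [[0,0,0],[0,0,0],-1],
    [[0,0,0],[0,0,0],-1],
    [[0,0,0],[0,0,0],-1],
  ],
)

```text
t: 3.53
ee_pos: [480.4, 171.8, 57.1]
orientation: [1.208, 2.9, 0.0]
ft_force: [-8.7, -5.0, 25.3]
width: 0.4
grasp_force: 13.0
```

Request:
servo_tool(
  steps=[
    [[0,0,0.008],[0,0,0],-1],
    [[0,0,0.012],[0,0,0],-1],
    [[0,0,0.012],[0,0,0],-1],
    [[0,0,0.012],[0,0,0],-1],
    [[0,0,0.012],[0,0,0],-1],
    [[0,0,0.012],[0,0,0],-1],
    [[0,0,0.012],[0,0,0],-1],
    [[0,0,0.012],[0,0,0],-1],
  ],
)

```text
t: 4.2
ee_pos: [481.4, 172.5, 148.2]
orientation: [1.208, 2.898, 0.003]
ft_force: [0.4, -0.3, -0.4]
width: 0.6
grasp_force: 0.0
```

Request:
servo_tool(
  steps=[
    [[0.001,-0.03,0],[0,0,0],1],
    [[0.001,-0.03,0],[0,0,0],1],
    [[0.001,-0.03,0],[0,0,0],1],
    [[0.001,-0.03,0],[0,0,0],1],
    [[0.001,-0.03,0],[0,0,0],1],
    [[0.001,-0.03,0],[0,0,0],1],
    [[0.001,-0.03,0],[0,0,0],1],
    [[0.001,-0.03,0],[0,0,0],1],
  ],
)

```text
t: 4.87
ee_pos: [489.5, -69.5, 147.7]
orientation: [1.208, 2.897, 0.002]
ft_force: [0.4, 0.4, 0.3]
width: 50.5
grasp_force: 0.0
```

```bash
cat > key.py <<'E'
from h import *
import sys
d=grab("top"); P=cloud(d); hsv=cv2.cvtColor(d["color"],cv2.COLOR_BGR2HSV)
m=cv2.inRange(hsv,(50,120,40),(75,255,255)); nn,l,s,c=cv2.connectedComponentsWithStats(m); i=1+s[1:,4].argmax()
z=np.median(P[l==i][:,2]); print("key z",z, cv2.minAreaRect(onplane(d,np.argwhere(l==i)[:,::-1],z)[:,:2].astype(np.float32)))
w=(np.hypot(P[...,0]-564,P[...,1]-149)<20); print("seat z",np.median(P[w][:,2]))
E
python3 key.py
```

```text
key z 89.20456730842781 ((479.51849365234375, 171.6853790283203), (47.62771987915039, 32.57603073120117), 73.82795715332031)
seat z 54.099757850835665
```

The lift is up. Next is the jar.

Request:
servo_tool(
  steps=[
    [[0.0007,-0.03,0],[0,0,0],1],
    [[0.0007,-0.03,0],[0,0,0],1],
    [[0.0007,-0.03,0],[0,0,0],1],
    [[0.0007,-0.03,0],[0,0,0],1],
    [[0.0007,-0.03,0],[0,0,0],1],
    [[0.0007,-0.03,0],[0,0,0],1],
    [[0.0007,-0.03,0],[0,0,0],1],
    [[0.0007,-0.0275,0],[0,0,0],1],
  ],
)

```text
t: 5.58
ee_pos: [495.0, -307.5, 147.6]
orientation: [1.208, 2.897, -0.0]
ft_force: [0.4, 1.0, -0.1]
width: 87.8
grasp_force: 0.0
```

Request:
servo_tool(
  steps=[
    [[0,0,-0.005],[0,0,0],1],
    [[0,0,-0.005],[0,0,0],1],
    [[0,0,-0.005],[0,0,0],1],
    [[0,0,-0.005],[0,0,0],1],
    [[0,0,-0.005],[0,0,0],1],
    [[0,0,-0.005],[0,0,0],1],
    [[0,0,-0.005],[0,0,0],1],
    [[0,0,-0.005],[0,0,0],1],
  ],
)

```text
t: 6.25
ee_pos: [494.2, -305.1, 106.7]
orientation: [-1.208, -2.9, -0.0]
ft_force: [-0.4, 0.1, -0.5]
width: 87.8
grasp_force: 0.0
```

```bash
python3 - <<'E'
from h import *
d=grab("scene"); cv2.imwrite("pics/s2.png",cv2.resize(d["color"][150:310,300:500],None,fx=3,fy=3))
# platen centre from the top picture: dark disc around expected centre
t=grab("top"); g=cv2.cvtColor(t["color"],cv2.COLOR_BGR2GRAY); m=((g<60)*255).astype(np.uint8); m[:190]=0;m[262:]=0;m[:,:175]=0;m[:,245:]=0
c=max(cv2.findContours(m,0,2)[0],key=cv2.contourArea); c=cv2.convexHull(c)
W=onplane(t,c[:,0],55)[:,:2].astype(np.float32); print(cv2.minEnclosingCircle(W),cv2.fitEllipse(W))
E
```

```text
((563.4000244140625, 148.18014526367188), 47.97978591918945) ((563.4564208984375, 148.2021484375), (95.02596282958984, 95.61485290527344), 151.3847198486328)
```

View pics/s2.png

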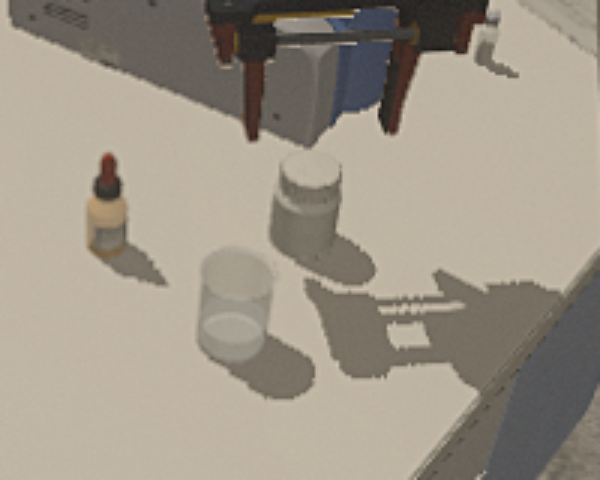

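The open fingers, at crop pixels (252,135) and (392,130), straddle the jar cap at (310,170), and nothing is in the way. The platen centre measures (563.4,148.2). I'm descending and gripping.

Request:
servo_tool(
  steps=[
    [[0,-0.001,-0.0105],[0,0,0],1],
    [[0,0,-0.0105],[0,0,0],1],
    [[0,0,-0.0105],[0,0,0],1],
    [[0,0,-0.0105],[0,0,0],1],
    [[0,0,-0.0105],[0,0,0],1],
    [[0,0,-0.0105],[0,0,0],1],
    [[0,0,-0.0105],[0,0,0],1],
    [[0,0,-0.0105],[0,0,0],1],
  ],
)

```text
t: 7.02
ee_pos: [494.0, -306.6, 21.9]
orientation: [-1.209, -2.899, -0.0]
ft_force: [0.8, 0.6, -0.2]
width: 87.7
grasp_force: 0.0
```

Request:
servo_tool(
  steps=[
    [[0,0,0],[0,0,0],-1],
    [[0,0,0],[0,0,0],-1],
    [[0,0,0],[0,0,0],-1],
    [[0,0,0],[0,0,0],-1],
    [[0,0,0],[0,0,0],-1],
    [[0,0,0],[0,0,0],-1],
    [[0,0,0],[0,0,0],-1],
    [[0,0,0],[0,0,0],-1],
  ],
)

```text
t: 7.68
ee_pos: [494.4, -306.7, 23.7]
orientation: [1.208, 2.899, -0.0]
ft_force: [0.3, 0.1, 3.9]
width: 47.7
grasp_force: 30.0
```

Request:
servo_tool(
  steps=[
    [[0,0,0.01],[0,0,0],-1],
    [[0,0,0.016],[0,0,0],-1],
    [[0,0,0.016],[0,0,0],-1],
    [[0,0,0.016],[0,0,0],-1],
    [[0,0,0.016],[0,0,0],-1],
    [[0,0,0.016],[0,0,0],-1],
    [[0,0,0.016],[0,0,0],-1],
    [[0,0,0.01],[0,0,0],-1],
  ],
)

```text
t: 8.35
ee_pos: [494.4, -306.9, 141.3]
orientation: [1.208, 2.898, -0.001]
ft_force: [0.5, -1.5, -0.2]
width: 47.9
grasp_force: 30.0
```

Request:
servo_tool(
  steps=[
    [[0.0043,0.0284,0],[0,0,0],-1],
    [[0.0043,0.0284,0],[0,0,0],-1],
    [[0.0043,0.0284,0],[0,0,0],-1],
    [[0.0043,0.0284,0],[0,0,0],-1],
    [[0.0043,0.0284,0],[0,0,0],-1],
    [[0.0043,0.0284,0],[0,0,0],-1],
    [[0.0043,0.0284,0],[0,0,0],-1],
    [[0.0043,0.0284,0],[0,0,0],-1],
  ],
)

```text
t: 9.02
ee_pos: [528.2, -78.0, 139.4]
orientation: [-1.209, -2.9, 0.0]
ft_force: [0.7, -0.2, -1.8]
width: 47.5
grasp_force: 30.0
```

Request:
servo_tool(
  steps=[
    [[0.0043,0.0284,0],[0,0,0],-1],
    [[0.0043,0.0284,0],[0,0,0],-1],
    [[0.0043,0.0284,0],[0,0,0],-1],
    [[0.0043,0.0284,0],[0,0,0],-1],
    [[0.0043,0.0284,0],[0,0,0],-1],
    [[0.0043,0.0284,0],[0,0,0],-1],
    [[0.0043,0.0284,0],[0,0,0],-1],
    [[0.0043,0.0284,0],[0,0,0],-1],
  ],
)

```text
t: 9.68
ee_pos: [562.6, 149.2, 139.4]
orientation: [-1.208, -2.9, 0.0]
ft_force: [1.0, -0.5, -1.4]
width: 47.9
grasp_force: 30.0
```

```bash
python3 - <<'E'
from h import *
d=grab("scene"); cv2.imwrite("pics/s3.png",cv2.resize(d["color"][200:420,100:380],None,fx=2.5,fy=2.5))
o=sensors.get_obs(); print(o["ee_pos"],o["width"],o["grasp_force"],o["ft_force"])
P=cloud(d).reshape(-1,3); e=o["ee_pos"]
q=P[(np.hypot(*(P[:,:2]-e[:2]).T)<35)&(P[:,2]>90)&(P[:,2]<150)]; print(np.percentile(q[:,2],[1,50,99]) if len(q) else 0)
E
```

```text
[563.89371301 153.39880732 139.67143411] 47.74010933932156 29.967914615990594 [ 0.53263587  2.77749745 -0.34891754]
[120.37502198 136.45771336 149.74169916]
```

View pics/s3.png

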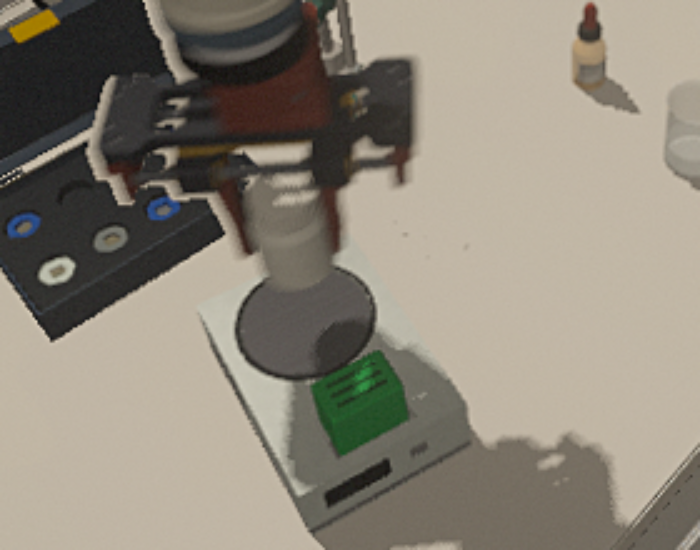

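The jar hangs upright in the grip above the raised platen, at crop (300,320). I'm descending and checking position on the way.

Request:
servo_tool(
  steps=[
    [[0,0,-0.01],[0,0,0],-1],
    [[0,0,-0.01],[0,0,0],-1],
    [[0,0,-0.01],[0,0,0],-1],
    [[0,0,-0.01],[0,0,0],-1],
    [[0,0,-0.008],[0,0,0],-1],
    [[0,0,-0.004],[0,0,0],-1],
    [[0,0,0],[0,0,0],-1],
    [[0,0,0],[0,0,0],-1],
  ],
)

```text
t: 10.4
ee_pos: [562.8, 147.4, 86.8]
orientation: [-1.209, -2.899, 0.001]
ft_force: [0.6, 0.2, -1.2]
width: 47.6
grasp_force: 30.0
```

Request:
servo_tool(
  steps=[
    [[0,0.0005,-0.0015],[0,0,0],-1],
    [[0,0,-0.0015],[0,0,0],-1],
    [[0,0,-0.0015],[0,0,0],-1],
    [[0,0,-0.001],[0,0,0],-1],
    [[0,0,-0.001],[0,0,0],-1],
    [[0,0,-0.001],[0,0,0],-1],
    [[0,0,0],[0,0,0],-1],
    [[0,0,0],[0,0,0],-1],
  ],
)

```text
t: 11.07
ee_pos: [562.8, 148.3, 79.6]
orientation: [-1.209, -2.9, 0.0]
ft_force: [0.4, 0.2, -1.0]
width: 47.8
grasp_force: 30.0
```

Request:
servo_tool(
  steps=[
    [[0,0,-0.0005],[0,0,0],-1],
    [[0,0,-0.0005],[0,0,0],-1],
    [[0,0,-0.0005],[0,0,0],-1],
    [[0,0,0],[0,0,0],-1],
    [[0,0,0],[0,0,0],-1],
    [[0,0,0],[0,0,0],-1],
    [[0,0,0],[0,0,0],-1],
    [[0,0,0],[0,0,0],-1],
  ],
)

```text
t: 11.73
ee_pos: [562.9, 148.3, 78.3]
orientation: [1.209, 2.9, 0.0]
ft_force: [-0.6, 0.2, 2.1]
width: 47.7
grasp_force: 30.0
```

Light contact, about +3 N. I'm releasing.

Request:
servo_tool(
  steps=[
    [[0,0,0],[0,0,0],0.2],
    [[0,0,0],[0,0,0],0.3],
    [[0,0,0],[0,0,0],0.4],
    [[0,0,0],[0,0,0],0.6],
    [[0,0,0],[0,0,0],0.8],
    [[0,0,0],[0,0,0],1],
    [[0,0,0],[0,0,0],1],
    [[0,0,0],[0,0,0],1],
  ],
)

```text
t: 12.4
ee_pos: [562.9, 148.3, 78.2]
orientation: [-1.209, -2.9, 0.0]
ft_force: [-0.2, 0.2, -0.6]
width: 87.3
grasp_force: 0.0
```

Request:
servo_tool(
  steps=[
    [[0,0,0.005],[0,0,0],1],
    [[0,0,0.012],[0,0,0],1],
    [[0,0,0.012],[0,0,0],1],
    [[0,0,0.012],[0,0,0],1],
    [[0,0,0.012],[0,0,0],1],
    [[0,0,0.012],[0,0,0],1],
    [[0,0,0.01],[0,0,0],1],
    [[0,0,0.01],[0,0,0],1],
  ],
)

```text
t: 13.07
ee_pos: [563.1, 148.3, 164.8]
orientation: [1.208, 2.899, 0.001]
ft_force: [-0.4, 0.9, -1.0]
width: 87.7
grasp_force: 0.0
```

```bash
python3 - <<'E'
from h import *
d=grab("scene"); cv2.imwrite("pics/s4.png",cv2.resize(d["color"][200:420,100:380],None,fx=2.5,fy=2.5))
P=cloud(d).reshape(-1,3); q=P[(np.hypot(P[:,0]-563,P[:,1]-148)<45)&(P[:,2]>118)&(P[:,2]<130)]
print(len(q),cv2.minEnclosingCircle(q[:,:2].astype(np.float32)),np.median(q[:,2]))
o=sensors.get_obs(); print(o["ee_pos"])
E
```

```text
514 ((563.6648559570312, 146.90084838867188), 22.612857818603516) 125.84002948919242
[564.10037863 148.60399423 166.39988922]
```

View pics/s4.png

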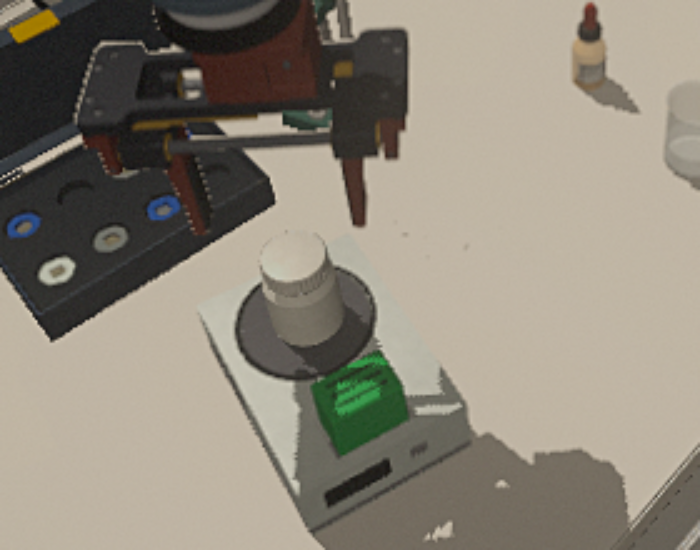

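The jar stands upright at (563.7,147), in the centre of the raised platen (crop (305,300)). Moving back to the key with the fingers closing.

Request:
servo_tool(
  steps=[
    [[-0.0104,0.0029,0],[0,0,0],-1],
    [[-0.0104,0.0029,0],[0,0,0],-1],
    [[-0.0104,0.0029,0],[0,0,0],-1],
    [[-0.0104,0.0029,0],[0,0,0],-1],
    [[-0.0104,0.0029,0],[0,0,0],-1],
    [[-0.0104,0.0029,0],[0,0,0],-1],
    [[-0.0104,0.0029,0],[0,0,0],-1],
    [[-0.0104,0.0029,0],[0,0,0],-1],
  ],
)

```text
t: 13.78
ee_pos: [478.4, 171.8, 163.1]
orientation: [-1.208, -2.9, 0.0]
ft_force: [0.5, -0.1, 0.6]
width: 38.0
grasp_force: 0.0
```

Request:
servo_tool(
  steps=[
    [[0,0,0],[0,0,0],-1],
    [[0,0,0],[0,0,0],-1],
    [[0,0,-0.006],[0,0,0],-1],
    [[0,0,-0.012],[0,0,0],-1],
    [[0,0,-0.014],[0,0,0],-1],
    [[0,0,-0.014],[0,0,0],-1],
    [[0,0,-0.013],[0,0,0],-1],
    [[0,0,-0.008],[0,0,0],-1],
  ],
)

```text
t: 14.45
ee_pos: [479.6, 171.1, 94.5]
orientation: [-1.209, -2.899, 0.001]
ft_force: [-0.6, -0.1, -0.4]
width: 0.4
grasp_force: 0.0
```

Request:
servo_tool(
  steps=[
    [[0,0,-0.002],[0,0,0],-1],
    [[0,0,-0.002],[0,0,0],-1],
    [[0,0,-0.002],[0,0,0],-1],
    [[0,0,-0.003],[0,0,0],-1],
    [[0,0,-0.003],[0,0,0],-1],
    [[0,0,-0.003],[0,0,0],-1],
    [[0,0,-0.003],[0,0,0],-1],
    [[0,0,-0.003],[0,0,0],-1],
  ],
)

```text
t: 15.12
ee_pos: [480.2, 171.6, 75.3]
orientation: [1.208, 2.899, 0.001]
ft_force: [0.7, -0.5, 3.2]
width: 0.5
grasp_force: 1.6
```

Request:
servo_tool(
  steps=[
    [[0,0,-0.003],[0,0,0],-1],
    [[0,0,-0.003],[0,0,0],-1],
    [[0,0,-0.002],[0,0,0],-1],
    [[0,0,-0.002],[0,0,0],-1],
    [[0,0,-0.001],[0,0,0],-1],
    [[0,0,-0.001],[0,0,0],-1],
    [[0,0,0],[0,0,0],-1],
    [[0,0,0],[0,0,0],-1],
  ],
)

```text
t: 15.78
ee_pos: [479.9, 171.6, 63.3]
orientation: [1.209, 2.899, 0.001]
ft_force: [2.0, -0.5, 3.4]
width: 0.4
grasp_force: 1.4
```

Request:
servo_tool(
  steps=[
    [[0,0,-0.002],[0,0,0],-1],
    [[0,0,-0.002],[0,0,0],-1],
    [[0,0,-0.0015],[0,0,0],-1],
    [[0,0,-0.001],[0,0,0],-1],
    [[0,0,-0.001],[0,0,0],-1],
    [[0,0,-0.001],[0,0,0],-1],
    [[0,0,0],[0,0,0],-1],
    [[0,0,0],[0,0,0],-1],
  ],
)

```text
t: 16.45
ee_pos: [480.0, 171.7, 57.0]
orientation: [1.209, 2.899, 0.001]
ft_force: [-4.5, -3.0, 34.4]
width: 0.4
grasp_force: 17.1
```

The key is at its stop. I'm letting go, slowly at first.

Request:
servo_tool(
  steps=[
    [[0,0,0.002],[0,0,0],-1],
    [[0,0,0.002],[0,0,0],-1],
    [[0,0,0.003],[0,0,0],-1],
    [[0,0,0.003],[0,0,0],-1],
    [[0,0,0.005],[0,0,0],-1],
    [[0,0,0.01],[0,0,0],-1],
    [[0,0,0.015],[0,0,0],-1],
    [[0,0,0.015],[0,0,0],-1],
  ],
)

```text
t: 17.12
ee_pos: [478.5, 171.2, 110.0]
orientation: [-1.208, -2.898, 0.003]
ft_force: [-0.7, 0.3, 0.7]
width: 0.6
grasp_force: 0.0
```

Request:
servo_tool(
  steps=[
    [[0,0,0.02],[0,0,0],-1],
    [[0,0,0.02],[0,0,0],-1],
    [[0,0,0.02],[0,0,0],-1],
    [[-0.01,-0.02,0.01],[0,0,0],-1],
    [[-0.01,-0.03,0],[0,0,0],-1],
    [[-0.01,-0.03,0],[0,0,0],-1],
    [[0,-0.03,0],[0,0,0],-1],
    [[0,-0.03,0],[0,0,0],-1],
  ],
)

```text
t: 17.78
ee_pos: [448.1, 30.4, 180.0]
orientation: [-1.207, -2.899, 0.001]
ft_force: [0.7, -0.6, 0.2]
width: 0.3
grasp_force: 0.0
```

```bash
python3 key.py; python3 - <<'E'
from h import *
d=grab("scene"); cv2.imwrite("pics/s5.png",cv2.resize(d["color"][200:420,100:380],None,fx=2.5,fy=2.5))
P=cloud(grab("top")).reshape(-1,3); q=P[(np.hypot(P[:,0]-563,P[:,1]-148)<45)&(P[:,2]>93)&(P[:,2]<115)]
print(len(q),cv2.minEnclosingCircle(q[:,:2].astype(np.float32)),np.median(q[:,2]))
E
```

```text
80 ((576.5488891601562, 145.4109344482422), 16.379087448120117) 98.95932905284067Traceback (most recent call last):
  File "key.py", line 4, in <module>
    m=cv2.inRange(hsv,(50,120,40),(75,255,255)); nn,l,s,c=cv2.connectedComponentsWithStats(m); i=1+s[1:,4].argmax()
                                                                                                   ~~~~~~~~~~~~~~^^
ValueError: attempt to get argmax of an empty sequence
```

View pics/s5.png

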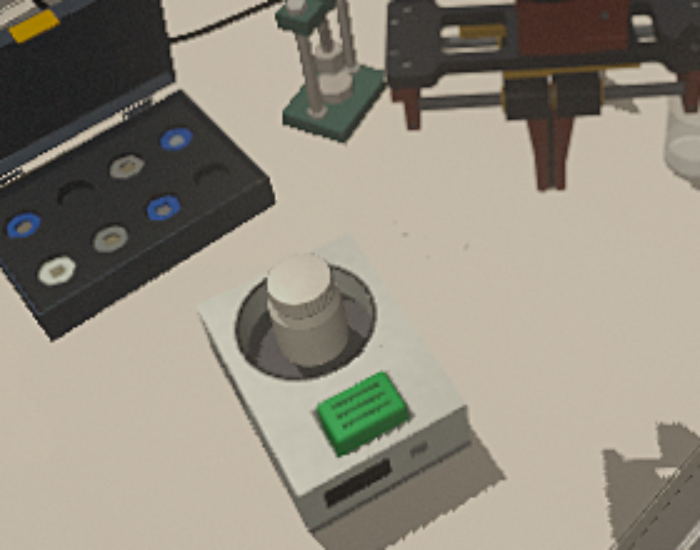

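The lift is down (key at crop (362,410)) with the jar upright in the well at (305,310), and the gripper is clear. I'll confirm this numerically from the scene camera, then hand in.

```bash
sed -i 's/grab("top")/grab("scene")/' key.py; python3 key.py; python3 - <<'E'
from h import *
P=cloud(grab("scene")).reshape(-1,3); q=P[(np.hypot(P[:,0]-563,P[:,1]-148)<45)&(P[:,2]>93)&(P[:,2]<115)]
c=cv2.minEnclosingCircle(q[:,:2].astype(np.float32)); z=np.median(q[:,2]); print(len(q),c,z)
if abs(c[0][0]-563.5)<6 and abs(c[0][1]-148)<6 and abs(z-100)<4: print(close_job())
E
```

```text
key z 66.39514931517904 ((477.8481750488281, 177.47378540039062), (51.91643142700195, 39.59821319580078), 73.9024658203125)
seat z 101.38247500301992
504 ((563.885498046875, 147.09910583496094), 22.404714584350586) 101.43794901850455
the job is handed in; nothing more can be done
None
```

The job is done and handed in at about 18 s: the lift is latched down, the jar stands upright within about 1 mm of the platen centre, and the robot is touching nothing.

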